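# Clamp a book in the press

### The arm

A 7-joint arm with a two-finger parallel gripper is mounted at the origin on the work surface. World frame = base frame: x ahead of the robot, y to its left, z up, the work surface at z = 0. Lengths are in m, angles in degrees, forces in N, time in s.
With the tool pointing down it reaches from about 0.425 to 0.875 m from the base axis. Payload 4.7 kg.
Tool frame: the origin (TCP) lies on the centre line of the jaws, within the pads' length; the fingertips stand 17 mm ahead of it and the grasp point (between the pads) lies 2 mm behind it; z points along the fingers, y is the line along which they close (so a half turn about z gives the same grasp; the last joint's range is limited). The gripper opens to 87 mm and grips with 3 to 60 N. Pads are 19 mm wide; open, the fingers measure 117 mm over their backs; the gripper's body (75 mm by 190 mm) begins 51 mm behind the grasp point.
Start: joints at [67.386, 18.392, -4.016, 83.108, 1.295, 78.541, -3.26], TCP at [0.258, -0.596, 0.219] pointing down, gripper open.
Joint ranges: [-163.93, 163.93], [-17.29, 119.83], [-79.2, 71.16], [3.27, 140.29], [-89.18, 269.18], [5.43, 117.66], [-154.24, 154.24]. Speed limits (degrees/s): [147.25, 147.25, 180, 180, 180, 180, 180].

### API

Orientations are given as [roll, pitch, yaw] about the fixed x, y, z axes, in that order (R = Rz(yaw) Ry(pitch) Rx(roll)).
In Python, from cell import env, read_camera gives the robot as it stands.
- The arm moves only by the shell command python3 -m jog 'ROWS' [FORCE]. ROWS is JSON, a list of rows, each a list of 5 numbers: the opening, from 0 (shut) to 1 (fully open), then the shift along the tool's x, y, z each as a share of 0.02 m, from -1 to 1, then the turn about the tool's z as a share of 45 degrees, from -1 to 1. In form: [[gripper, x, y, z, yaw], ...]. A call has 1 to 12 rows; each row shifts and turns the commanded pose from where the row before left it, along the tool's axes as they then stand; what a row does not reach is not made up. A row lasts 1/12 s, in which the tool goes at most 41.7 mm and 7.16 degrees, less where a joint would pass 70% of its speed; a pose out of reach is approached as far as the arm can. A call with a number of a shift or a turn outside -1 to 1 is refused whole. A call with a gripper value outside its range is refused whole. The fingers move at their own pace and stop on an object; FORCE is the grip in N (left out, the last holds). Time passes only in rows, so rows that do not move let the fingers close. It gives the time, the measured TCP pose, the force, the opening and the grip force at its end, in the units of the state.
- env.get_obs(): the state, without advancing time (a new reading comes with each control period).
- read_camera(name): name is "scene" or "top" or "wrist"; returns a dict with "color" (420x560x3 uint8, red, green, blue), "range_z" (420x560 float32, m along the optical axis (not along the pixel's ray), 0 where there is no reading), "mtx" (3x3 intrinsics, pixels), "world_from_camera" (4x4, takes a point from camera to world coordinates); the wrist camera has in their place "T_tool_cam" (4x4, takes a point from camera to tool coordinates, whose origin is the TCP and whose axes are the flange's). Camera axes: x right, y down, z forward; pixel columns grow to the right and rows downward; lengths in m; the calibration is good to about 2 mm. The wrist camera is an equidistant fisheye: a pixel r from the principal point sees the ray r / f radians off the axis. A picture is of the moment at which its call begins: read the wrist's pose just before it.
- env.sign_off(): hands the job in; it is judged then, once.
The state is a dict: "time_s": time; "qpos": joint angles; "joint_velocities": joint speeds; "effort": joint torques, N m; "tool_pos": TCP position; "tool_rot": TCP orientation; "force": force on the tool from outside, world axes, zero at the start; "wrist_torque": the same for the moment, N m; "grip_width": finger opening in m; "grasp_force": force on a finger pad.
Only numpy, scipy, OpenCV 4.12 (cv2) and the standard library are available. Lean on these libraries where they do the work, as an engineer would, in place of code of your own. Each camera call takes 0.05 s, during which the arm holds its last target. There are 200 camera calls.

### The job

Clamp the leaning book into the book press: flip up the press's cam lever to free the sliding jaw, draw the jaw open, take the book from its leaning rest and stand it gently on the bed between the jaws, spine up, its covers facing the jaws, about midway along them, and let it go. Then slide the jaw up snug against the book and press the lever fully down again to lock it. Leave the other things on the table where they are.

Things in the scene. Friction and masses are not known exactly. Their poses are not given: they have to be found in the camera images.
- press: Wooden book press, fixed to the table: bed 200 mm (its x) by 260 mm (its y), 18 mm thick. Origin under the bed's centre; x across the slide, y along the slide, z up. The fixed jaw is a wooden wall 170 mm long in x, 25 mm thick, its top 68 mm above the table; its inner face lies at y = -90 mm, facing +y.
- jaw (a joint): Gap between the faces of the fixed and the sliding jaw, in m: 0 closed, 0.09 fully open; grows as the jaw slides towards the press's +y. Slides with 2.5 N of friction when free; locked (holds against some 25 N) while the lever is below about 0.35 rad.
- jaw_face (a point): On the sliding jaw: top middle of its clamping face (faces the press's -y), 68 mm above the table. The jaw is a wooden wall 170 mm long in the press's x, 20 mm thick; its low carriage with the lever reaches 70 mm further in +y. It moves with joint jaw.
- lever_pivot (a point): Axis of the cam lever on the jaw's carriage, 70 mm above the table, 62 mm in the press's +y from jaw_face, middle of the press in x; the axis is parallel to the press's y.
- lever (a joint): Cam lever angle in rad. 0: lying down, locked, its handle points to the press's -x and 0.17 rad above level. Grows as the handle is raised: at 1.40 it stands upright, stop at 1.5 (free). Bites below about 0.35. Needs about 0.15 N m to turn and stays where it is left.
- lever_grip (a point): Centre of the knob at the lever's end, 95 mm from the pivot. The knob is a black round drum, 24 mm in diameter, 26 mm long along the press's y, flat at both ends, on a steel arm 10 mm thick. Pinched by its flat ends (along the press's y) it turns easily between the pads; 28 mm is free either side of it. With the lever upright the knob also serves to drag the jaw.
- cradle: Plywood reading rest, fixed to the table, 150 x 170 mm: a sloping ledge and a back board 12 mm thick that lean 0.5 rad (29 degrees) towards the rest's -x. Origin under its middle. The back board covers the lowest 55 mm of the book's cover.
- book: Closed stiff-boarded book, dark brown leather, two brass clasps on the fore-edge: 28 mm thick (its x), 150 mm along the spine (its y), 105 mm from fore-edge to spine (its z), about 0.4 kg. Origin in the middle of the fore-edge face; z points to the spine. At the start it stands spine up in the cradle, leaning back with it by 29 degrees; its upper 50 mm are clear on both covers.
- weight: Bystander: brass weight, 42 mm round, 60 mm tall with a small knob. Origin under its middle.
- brush_pot: Bystander: white ceramic pot, 60 mm wide and 85 mm tall, brushes in it reach 170 mm. Origin under its middle.
- bone_folder: Bystander: flat bone blade lying down, 140 x 22 x 5 mm. Origin under its middle.
- spatula: Bystander: spatula with a wooden handle, 160 mm long, lying down. Origin under its middle.
- paste_jar: Bystander: closed jar, 64 mm round, 75 mm tall. Origin under its middle.
- flat_book: Bystander: another leather book lying flat, 110 x 150 x 30 mm. Origin under its middle.
- tape_roll: Bystander: paper tape roll lying flat, 90 mm across, 25 mm tall. Origin under its middle.

How it is judged (in metres and radians):
On the way, in this order (a step that is already met when the one before it is completed fails the run):
1. the cam lever is flipped up (at least 1.1 rad) while the jaw is still where it was (value of joint lever above 1.1 rad and value of joint jaw below 0.03 m), for 0.1 s.
2. the jaw is drawn open to a gap of at least 40 mm (value of joint jaw above 0.04 m), for 0.1 s.
3. the book stands released on the bed between the jaws, upright and spine up (x of book in the frame of press between -0.03 and 0.03 m and y of book in the frame of press between -0.09 and 0 m and z of book in the frame of press between 0.013 and 0.022 m and angle between book's own z axis and vertical below 0.1 rad and contact force between the fingers and book below 0.1 N and linear speed of book below 0.03 m/s), for 0.2 s.
4. the free jaw is slid up against the book (gap under 30 mm) before it is locked (x of book in the frame of press between -0.03 and 0.03 m and y of book in the frame of press between -0.09 and 0 m and z of book in the frame of press between 0.013 and 0.022 m and angle between book's own z axis and vertical below 0.1 rad and value of joint jaw between 0.025 and 0.03 m and value of joint lever above 0.6 rad), for 0.05 s.
At the end, for the whole second after the job is handed in: The lever is down (below 0.15 rad); the jaw gap is 25 to 30 mm with the 28 mm book in it; the book stands on the bed spine up (within 0.1 rad of upright, covers within 0.08 rad of parallel to the jaws, its middle within 30 mm of the middle of the jaws' length) and is at rest (x of book in the frame of press between -0.03 and 0.03 m and y of book in the frame of press between -0.09 and 0 m and z of book in the frame of press between 0.013 and 0.022 m and angle between book's own z axis and vertical below 0.1 rad and value of joint jaw between 0.025 and 0.03 m and value of joint lever below 0.15 rad and angle between the x axis of book and the y axis of press, either way round below 0.08 rad and linear speed of book below 0.02 m/s); the robot touches nothing.
It fails at once if a bystander is moved more than 30 mm (distance of any of weight, brush_pot, bone_folder, spatula, paste_jar, flat_book, tape_roll from where it was at the start of the episode above 0.03 m).
It fails at once if the book is dropped into the press or squeezed with more than about 60 N (its contact forces on bed and jaws add up to over 120 N) (contact force between book and press above 120 N).
It also fails if it takes over 64 s, if anything falls off the work surface, if the arm or the gripper's body presses on something with over 40 N, if the wrist force passes 120 N, or if a joint passes its speed limit or range.

## Working session

There is one attempt and no reset: what is moved stays moved. The work goes in short steps, Python scripts to look and compute and a shell command to move; the robot and the scene stay as the last step left them, time stands still between calls to the robot, and variables do not carry over. Pictures are saved under pics/ and viewed, at most 10 in all, crops included, and the job is handed in when it is done.

```bash
ls; mkdir -p pics; python3 - <<'E'
from cell import env, read_camera
import cv2,numpy as np
print(env.get_obs())
for n in ("scene","top"):
    c=read_camera(n); cv2.imwrite(f"pics/{n}0.png",c["color"][:,:,::-1]); np.savez(f"pics/{n}0.npz",**c); print(n,c["mtx"],c["world_from_camera"].round(3),(c["range_z"]>0).mean())
E
```

```text
pics
{'time_s': 0.0, 'qpos': array([67.38629925, 18.43754985, -4.01576855, 83.17432617,  1.29585357,
       78.53942297, -3.26091379]), 'joint_velocities': array([ 0.02683109, -0.02389755, -0.05394472, -0.04443908,  0.03756719,
       -0.03655905,  0.00670649]), 'effort': array([ 5.78646541e-04, -4.91289067e+01, -4.03133305e-01, -3.12529743e+01,
       -6.38213125e-02,  4.34953964e-02,  1.57193399e-04]), 'tool_pos': array([ 0.25810423, -0.59596324,  0.2180837 ]), 'tool_rot': array([-1.79893990e+02,  6.43852692e-03,  2.34229250e+01]), 'force': array([ 0.55320868,  0.15233599, -0.47590311]), 'wrist_torque': array([ 6.09807380e-03, -9.76354510e-03, -4.68027044e-05]), 'grasp_force': 0.0, 'grip_width': 0.08719088112660889}
scene [[434.37525934   0.         280.62162462]
 [  0.         434.37525934 219.47179915]
 [  0.           0.           1.        ]] [[-0.828  0.447 -0.339  0.898]
 [ 0.561  0.665 -0.493  0.425]
 [ 0.005 -0.598 -0.801  0.836]
 [ 0.     0.     0.     1.   ]] 0.9959523809523809
top [[387.18056721   0.         276.06526616]
 [  0.         387.18056721 206.90812601]
 [  0.           0.           1.        ]] [[ 0.023 -0.999  0.05   0.511]
 [-1.    -0.022  0.006 -0.023]
 [-0.005 -0.05  -0.999  1.018]
 [ 0.     0.     0.     1.   ]] 0.9961819727891157
```

View pics/scene0.png

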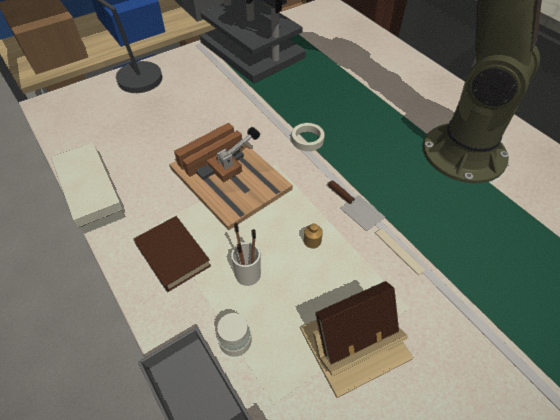

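View pics/top0.png

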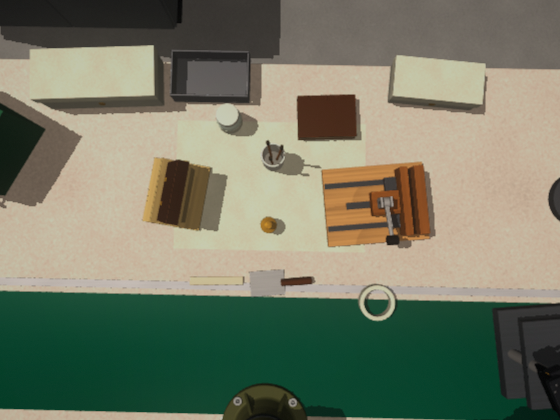

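Both views are clear. The press is at top-view (375,205), with its fixed jaw on the right and its knob at (392,240). The cradle with the dark book is at (178,193), and the bystanders stand between and around them. Next I'll measure.

```bash
cat > h.py <<'E'
import numpy as np, cv2
def load(n):
    d=np.load(f"pics/{n}.npz"); return {k:d[k] for k in d.files}
def cloud(c):
    z=c["range_z"]; v,u=np.mgrid[:z.shape[0],:z.shape[1]]; K=c["mtx"]
    p=np.stack([(u-K[0,2])/K[0,0]*z,(v-K[1,2])/K[1,1]*z,z],-1); T=c["world_from_camera"]
    return p@T[:3,:3].T+T[:3,3]
E
python3 - <<'E'
from h import *
for n in("top0","scene0"):
    c=load(n);P=cloud(c);hsv=cv2.cvtColor(c["color"],cv2.COLOR_RGB2HSV);H,S,V=[hsv[...,i].astype(int) for i in range(3)]
    ok=c["range_z"]>0
    def reg(x0,x1,y0,y1,z0,z1):return ok&(P[...,0]>x0)&(P[...,0]<x1)&(P[...,1]>y0)&(P[...,1]<y1)&(P[...,2]>z0)&(P[...,2]<z1)
    def rect(m,t):
        q=P[m]; (a,b),s,ang=cv2.minAreaRect(q[:,:2].astype(np.float32)); print(n,t,len(q),np.round([a,b,*s],3),round(ang,1),"zmed",np.median(q[:,2]).round(4), "z98",np.percentile(q[:,2],98).round(3))
    t=P[reg(.3,.8,-.2,.1,-.03,.03)][:,2]; print("table z",np.median(t).round(4))
    PR=(.3,.68,-.5,-.12)
    rect(reg(*PR,.012,.024),"bed"); rect(reg(*PR,.012,.12),"pressall")
    m=reg(*PR,.062,.074)&(S>110)&(H<15); rect(m,"jawtops")
    nl,lab,st,cen=cv2.connectedComponentsWithStats(m.astype(np.uint8))
    for i in range(1,nl):
        if st[i,4]>25: rect(lab==i,f"  comp{cen[i].round()}")
    rect(reg(*PR,.075,.13)&(V<60),"knob"); rect(reg(*PR,.075,.13),"lever")
    CR=(.42,.7,.12,.34)
    rect(reg(*CR,.012,.2),"cradleall")
    b=reg(*CR,.03,.2)&(V<75); rect(b,"book")
    q=P[b]; print(np.percentile(q,[1,50,99],axis=0).round(3))
    # normals on book via local grid of points
    dz=np.cross(np.gradient(P,axis=1,edge_order=1),np.gradient(P,axis=0)); nn=dz/np.linalg.norm(dz,axis=-1,keepdims=True); nn*=np.sign(nn[...,2:]+1e-9)
    e=cv2.erode(b.astype(np.uint8),np.ones((5,5)))>0; 
    if e.sum(): print("normal med",np.median(nn[e],axis=0).round(3),e.sum())
    lt=reg(*CR,.004,.2)&(V>=75); 
    for z0 in np.arange(0,.16,.015):
        for t,mm in(("wood",lt),("book",b)):
            s=mm&(P[...,2]>=z0)&(P[...,2]<z0+.015)
            if s.sum()>8: print(t,z0.round(3),s.sum(),P[s].min(0).round(3),P[s].max(0).round(3))
    for t,B in(("all",0),):
        m=reg(.3,.75,-.2,.2,.03,.3)
        nl,lab,st,cen=cv2.connectedComponentsWithStats(m.astype(np.uint8))
        for i in range(1,nl):
            if st[i,4]>25: rect(lab==i,f"by{cen[i].round()}")
E
```

```text
table z 0.0021
top0 bed 4827 [ 0.488 -0.283  0.378  0.262] 6.2 zmed 0.0189 z98 0.023
top0 pressall 8232 [ 0.488 -0.283  0.378  0.262] 5.8 zmed 0.0209 z98 0.09
top0 jawtops 1316 [ 0.582 -0.334  0.169  0.108] 5.8 zmed 0.0686 z98 0.072
top0   comp[421. 199.] 722 [ 0.586 -0.375  0.169  0.025] 5.8 zmed 0.0686 z98 0.072
top0   comp[406. 200.] 593 [ 0.583 -0.338  0.169  0.022] 5.6 zmed 0.0686 z98 0.072
top0 knob 100 [ 0.486 -0.294  0.021  0.023] 7.8 zmed 0.1057 z98 0.11
top0 lever 380 [ 0.533 -0.29   0.115  0.03 ] 4.1 zmed 0.0872 z98 0.109
top0 cradleall 2611 [0.591 0.243 0.149 0.169] 81.4 zmed 0.0589 z98 0.135
top0 book 1409 [0.588 0.234 0.073 0.147] 81.4 zmed 0.1248 z98 0.136
[[0.515 0.192 0.034]
 [0.586 0.218 0.125]
 [0.659 0.272 0.137]]
normal med [0.083 0.152 0.593] 862
wood 0.0 1910 [0.422 0.12  0.004] [0.7   0.339 0.015]
wood 0.015 45 [0.517 0.162 0.015] [0.677 0.312 0.023]
wood 0.03 140 [0.511 0.197 0.031] [0.678 0.299 0.045]
book 0.03 71 [0.519 0.198 0.03 ] [0.651 0.218 0.045]
wood 0.045 539 [0.511 0.197 0.045] [0.679 0.299 0.06 ]
book 0.045 113 [0.521 0.198 0.045] [0.665 0.281 0.0
[... 2001 characters left out ...]
] [0.672 0.275 0.075]
wood 0.075 11 [0.52  0.21  0.076] [0.672 0.267 0.09 ]
book 0.075 566 [0.522 0.206 0.075] [0.669 0.266 0.09 ]
book 0.09 578 [0.52  0.199 0.09 ] [0.667 0.257 0.105]
wood 0.105 13 [0.515 0.188 0.106] [0.661 0.249 0.12 ]
book 0.105 580 [0.519 0.19  0.105] [0.667 0.249 0.12 ]
wood 0.12 38 [0.513 0.189 0.12 ] [0.655 0.24  0.133]
book 0.12 1318 [0.515 0.19  0.12 ] [0.665 0.242 0.135]
scene0 by[246. 256.] 967 [ 0.689 -0.005  0.06   0.059] 40.7 zmed 0.073 z98 0.16
scene0 by[313. 232.] 253 [0.521 0.005 0.038 0.041] 45.3 zmed 0.0415 z98 0.059
scene0 by[326. 309.] 127 [0.627 0.194 0.012 0.07 ] 90.0 zmed 0.1228 z98 0.127<stdin>:21: RuntimeWarning: invalid value encountered in divide
```

```bash
python3 - <<'E'
import cv2,numpy as np
a=cv2.imread("pics/top0.png");b=cv2.imread("pics/scene0.png")
f=lambda i,x,y,w,h:cv2.resize(i[y:y+h,x:x+w],(400,300),interpolation=cv2.INTER_CUBIC)
cv2.imwrite("pics/crop1.png",np.vstack([np.hstack([f(a,315,155,120,100),f(a,135,145,100,80)]),np.hstack([f(b,165,115,135,110),f(b,290,275,130,115)])]))
E
```

```text
(no output)
```

View pics/crop1.png

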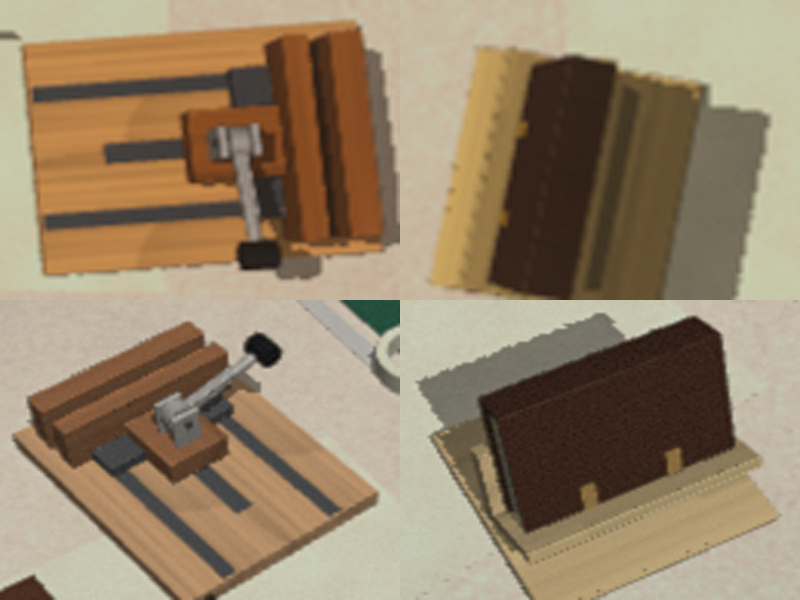

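The crops show the press lever low, its knob towards the robot, and a small jaw gap. The book leans towards −y, with two clasps on its +y front. The measurements agree with each other:
- **Press:** yaw is about 5.8°, origin (0.578, -0.271), gap about 14.5 mm.
- **Knob:** at (0.489, -0.293, 0.095). This matches the pivot plus 95 mm.
- **Book:** top at z of about 0.137.

Now I'll move to the knob.

```bash
python3 -m jog '[[0.53,0,0,0,0.13],[0.53,0,0,0,0.13],[0.53,0,0,0,0.13],[0.53,0.9,-0.9,0,0],[0.53,0.9,-0.9,0,0],[0.53,0.9,-0.9,0,0],[0.53,0.9,-0.9,0,0],[0.53,0.9,-0.9,0,0],[0.53,0.9,-0.9,0,0],[0.53,0.9,-0.9,0,0],[0.53,0.9,-0.9,0,0],[0.53,0.9,-0.9,0,0]]'; python3 -m jog '[[0.53,0.9,-0.9,0,0],[0.53,0.9,-0.9,0,0],[0.53,0.5,-0.5,0,0],[0.53,0,0,0,0]]'; python3 - <<'E'
from cell import env
import numpy as np
o=env.get_obs();print(o["qpos"].round(1),o["tool_rot"].round(2))
a=np.radians(5.8);X=np.array([np.cos(a),np.sin(a)]);Y=np.array([-X[1],X[0]])
d=np.array([.489,-.293])-o["tool_pos"][:2];print("tool x,y mm",1e3*d@X,-1e3*d@Y)
E
```

```text
time_s: 1.1
tool_pos: [0.4033, -0.4175, 0.2187]
tool_rot: [-180.0, 0.0, 5.9]
force: [0.0, 0.3, -0.1]
grip_width: 0.0462
grasp_force: 0.0
time_s: 1.43
tool_pos: [0.4469, -0.364, 0.2188]
tool_rot: [-179.9, -0.1, 6.3]
force: [-0.2, 1.0, -0.4]
grip_width: 0.0462
grasp_force: 0.0
[ 47.6  10.  -12.4  93.6   2.1  76.6 -48.8] [-1.7988e+02 -6.0000e-02  6.2700e+00]
tool x,y mm 49.05278359607682 -66.35155732200464
```

```bash
python3 -m jog '[[0.53,0.61,-0.83,0,0],[0.53,0.61,-0.83,0,0],[0.53,0.61,-0.83,0.5,0],[0.53,0.61,-0.83,0.9,0],[0.53,0,0,0.8,0],[0.53,0,0,0,0]]'; python3 - <<'E'
from cell import env, read_camera
import numpy as np,cv2
o=env.get_obs();c=read_camera("wrist");print({k:v for k,v in c.items() if k not in("color","range_z")},o["tool_pos"],o["tool_rot"])
np.savez("pics/w1.npz",pos=o["tool_pos"],rot=o["tool_rot"],**c);cv2.imwrite("pics/w1.png",c["color"][...,::-1])
E
```

```text
time_s: 1.93
tool_pos: [0.4836, -0.2959, 0.1715]
tool_rot: [-179.8, 0.3, 6.0]
force: [-0.7, -0.2, -1.1]
grip_width: 0.046
grasp_force: 0.0
{'mtx': array([[325.1922621 ,   0.        , 278.2012713 ],
       [  0.        , 325.1922621 , 206.93124847],
       [  0.        ,   0.        ,   1.        ]]), 'T_tool_cam': array([[-1.22113029e-03, -9.65223152e-01, -2.61424514e-01,
         7.12788548e-02],
       [ 9.99999253e-01, -1.19476439e-03, -2.59788658e-04,
        -5.31726471e-04],
       [-6.15866742e-05, -2.61424636e-01,  9.65223889e-01,
        -1.64691958e-01],
       [ 0.00000000e+00,  0.00000000e+00,  0.00000000e+00,
         1.00000000e+00]])} [ 0.48363313 -0.29592925  0.17148984] [-179.79461811    0.31095477    5.95815643]
```

View pics/w1.png

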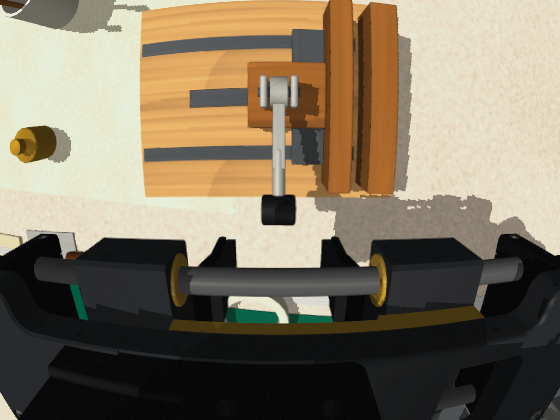

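The wrist view shows the knob at about (278,210) and the lever arm running up to the pivot at about (278,92). Both are centred between the fingers (225–335). I'll measure the knob from here.

```bash
cat >> h.py <<'E'
from scipy.spatial.transform import Rotation as R
def wcloud(c):
    z=c["range_z"]; v,u=np.mgrid[:z.shape[0],:z.shape[1]]; K=c["mtx"]
    a=(u-K[0,2])/K[0,0];b=(v-K[1,2])/K[1,1];r=np.hypot(a,b)+1e-9;t=np.tan(r)/r
    p=np.stack([a*t*z,b*t*z,z],-1);T=c["T_tool_cam"];p=p@T[:3,:3].T+T[:3,3]
    return p@R.from_euler("xyz",c["rot"],degrees=True).as_matrix().T+c["pos"]
E
python3 - <<'E'
from h import *
c=load("w1");P=wcloud(c);V=c["color"].max(-1).astype(int)
def b(n,u0,u1,v0,v1,k):
    m=np.zeros(V.shape,bool);m[v0:v1,u0:u1]=1;m&=k;q=P[m];(x,y),s,a=cv2.minAreaRect(q[:,:2].astype(np.float32))
    print(n,len(q),np.round([x,y,*s,a],3),np.percentile(q[:,2],[2,50,98]).round(4))
b("knob",255,300,190,229,(V<70)&(P[...,2]>.07))
b("slidejaw",320,356,5,190,(P[...,2]>.06)&(P[...,2]<.075));b("fixedjaw",356,400,5,195,(P[...,2]>.06)&(P[...,2]<.075))
b("bed",140,250,5,200,(P[...,2]>.01)&(P[...,2]<.03))
b("pivot",258,302,75,110,(P[...,2]>.06))
E
```

```text
knob 967 [ 0.516 -0.291  0.08   0.024  6.287] [0.0965 0.104  0.1066]
slidejaw 4471 [ 0.581 -0.337  0.161  0.021  5.685] [0.0629 0.067  0.0685]
fixedjaw 5459 [ 0.586 -0.374  0.168  0.026  5.556] [0.0616 0.067  0.0686]
bed 20481 [ 0.569 -0.2    0.2    0.115  5.768] [0.0155 0.0171 0.0187]
pivot 1225 [ 0.573 -0.286  0.035  0.034  5.855] [0.0708 0.0796 0.0826]
```

```bash
python3 -m jog '[[0.53,0.24,-0.12,0.8,0],[0.53,0,0,0.8,0],[0.53,0,0,0.8,0],[0.53,0,0,0.8,0],[0.53,0,0,0.6,0],[0.53,0,0,0,0],[0.2,0,0,0,0],[0.2,0,0,0,0],[0.2,0,0,0,0],[0.2,0,0,0,0]]' 15
```

```text
time_s: 2.82
tool_pos: [0.4909, -0.2948, 0.1004]
tool_rot: [179.9, -0.1, 5.9]
force: [-0.9, -0.2, 0.6]
grip_width: 0.0271
grasp_force: 0.0
```

```bash
python3 -m jog '[[0.3,-0.1,0,0.25,0],[0.2,0,0,0,0],[0.2,0,0,0,0],[0.2,0,0,0,0]]' 15
```

```text
time_s: 3.15
tool_pos: [0.489, -0.295, 0.0943]
tool_rot: [179.9, -0.1, 5.9]
force: [3.7, -2.3, -0.5]
grip_width: 0.0256
grasp_force: 15.0
```

```bash
python3 -m jog '[[0.2,0.245,0,-0.695,0],[0.2,0.345,0,-0.65,0],[0.2,0.445,0,-0.585,0],[0.2,0.53,0,-0.51,0]]' && python3 -m jog '[[0.2,0.6,0,-0.425,0],[0.2,0.66,0,-0.325,0],[0.2,0.7,0,-0.22,0],[0.2,0.73,0,-0.11,0],[0.2,0,0,0,0],[0.2,0,0,0,0]]'
```

```text
time_s: 3.48
tool_pos: [0.5193, -0.2917, 0.1427]
tool_rot: [180.0, 0.0, 5.8]
force: [4.5, -1.7, -7.3]
grip_width: 0.025
grasp_force: 15.0
time_s: 3.98
tool_pos: [0.5739, -0.2858, 0.1659]
tool_rot: [180.0, -0.1, 5.9]
force: [0.5, 0.4, 5.6]
grip_width: 0.0243
grasp_force: 15.0
```

```bash
python3 -m jog '[[0.2,0,-0.3,0,0],[0.2,0,-0.5,0,0],[0.2,0,-0.5,0,0],[0.2,0,-0.5,0,0],[0.2,0,-0.5,0,0],[0.2,0,-0.5,0,0]]' && python3 -m jog '[[0.2,0,-0.4,0,0],[0.2,0,-0.2,0,0],[0.2,0,0,0,0]]'; python3 - <<'E'
from h import *
from cell import env,read_camera
for n in("top",):
    c=read_camera(n);np.savez("pics/top1.npz",**c);cv2.imwrite("pics/top1.png",c["color"][...,::-1])
E
```

```text
time_s: 4.48
tool_pos: [0.5668, -0.2311, 0.1657]
tool_rot: [179.8, 0.0, 5.8]
force: [-0.2, -2.9, 5.5]
grip_width: 0.0245
grasp_force: 15.0
time_s: 4.73
tool_pos: [0.5655, -0.217, 0.1657]
tool_rot: [180.0, 0.0, 5.9]
force: [-1.4, 1.1, 5.9]
grip_width: 0.0244
grasp_force: 15.0
```

View pics/top1.png

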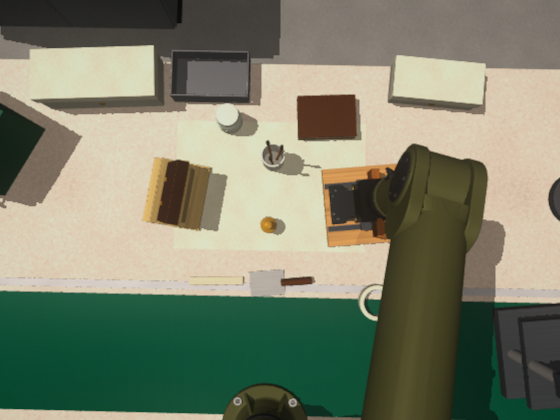

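The jaw has followed the gripper by about 69 mm, so the gap is about 83 mm. The bystanders and the book (175,193) look unchanged. I'll let go of the knob, rise, and work out the book's coordinates.

```bash
python3 -m jog '[[0.53,0,0,0,0],[0.53,0,0,0,0],[0.6,0,0,-0.5,0],[0.6,0,0,-1,0.1],[1,0,0,-1,0.11],[1,0,0,-1,0.12],[1,0,0,-1,0],[1,0,0,0,0]]'; python3 - <<'E'
from h import *
Q=[]
for n in("top0","scene0"):
    c=load(n);P=cloud(c);V=c["color"].max(-1).astype(int)
    m=(c["range_z"]>0)&(P[...,0]>.48)&(P[...,0]<.7)&(P[...,1]>.17)&(P[...,1]<.3)&(P[...,2]>.06)&(P[...,2]<.15)&(V<90)
    m=cv2.erode(m.astype(np.uint8),np.ones((3,3)))>0
    q=P[m]; 
    a=np.radians(-8.8);X=np.array([np.cos(a),np.sin(a)]);N=np.array([-X[1],X[0]])
    # front cover plane fit
    f=q[(q[:,2]>.065)&(q[:,2]<.118)]
    for _ in range(6):
        ce=f.mean(0);w=np.linalg.svd(f-ce,full_matrices=0)[2][2];w*=np.sign(w[1]);r=(f-ce)@w;f=f[abs(r)<2.5*r.std()+1e-4]
    print(n,"cover normal",w.round(3),"yaw",np.degrees(np.arctan2(-w[0],w[1])).round(2),"lean",np.degrees(np.arcsin(w[2])).round(1),len(f))
    s=q[:,:2]@X;t=q[:,:2]@N
    print(" long range",np.percentile(s,[.5,99.5]).round(4),"t range",np.percentile(t,[.5,99.5]).round(4),"zmax",q[:,2].max().round(4))
    for z in(.07,.08,.09,.10,.11,.115,.12,.125,.13,.135):
        k=abs(q[:,2]-z)<.003
        if k.sum()>3:print("  z",z,"t front",np.percentile(t[k],97).round(4),"t back",np.percentile(t[k],3).round(4))
E
```

```text
time_s: 5.45
tool_pos: [0.5678, -0.2183, 0.2595]
tool_rot: [179.9, -0.4, -9.0]
force: [0.3, -0.0, 0.2]
grip_width: 0.0699
grasp_force: 0.0
top0 cover normal [0.132 0.868 0.478] yaw -8.66 lean 28.5 279
 long range [0.475  0.6158] t range [0.2871 0.3436] zmax 0.1384
  z 0.07 t front 0.3443 t back 0.3426
  z 0.08 t front 0.3408 t back 0.3375
  z 0.09 t front 0.3352 t back 0.3325
  z 0.1 t front 0.33 t back 0.3266
  z 0.11 t front 0.3248 t back 0.3214
  z 0.115 t front 0.3218 t back 0.3187
  z 0.12 t front 0.319 t back 0.2877
  z 0.125 t front 0.3159 t back 0.2873
  z 0.13 t front 0.3127 t back 0.2899
  z 0.135 t front 0.3104 t back 0.2997
scene0 cover normal [0.132 0.866 0.482] yaw -8.69 lean 28.8 1764
 long range [0.4785 0.6237] t range [0.2912 0.3496] zmax 0.1367
  z 0.07 t front 0.3485 t back 0.3265
  z 0.08 t front 0.3431 t back 0.3168
  z 0.09 t front 0.3373 t back 0.3098
  z 0.1 t front 0.332 t back 0.3114
  z 0.11 t front 0.3262 t back 0.304
  z 0.115 t front 0.3239 t back 0.3186
  z 0.12 t front 0.3215 t back 0.2908
  z 0.125 t front 0.3179 t back 0.2913
  z 0.13 t front 0.3152 t back 0.2973
  z 0.135 t front 0.3127 t back 0.3057
```

```bash
python3 -m jog '[[1,0,-0.5,0,0],[1,0,-1,0,0],[1,0,-1,0,0],[1,0,-1,0,0],[1,0,-1,0,0],[1,0,-1,0,0],[1,0,-1,0,0],[1,0,-1,0,0],[1,0,-1,0,0],[1,0,-1,0,0],[1,0,-1,0,0],[1,0,-1,0,0]]' ; python3 -m jog '[[1,-0.3,-1,0,0],[1,-0.3,-1,0,0],[1,-0.3,-1,0,0],[1,-0.3,-1,0,0],[1,-0.3,-1,0,0],[1,-0.3,-1,0,0],[1,-0.3,-1,0,0],[1,-0.2,-1,0,0],[1,0,-1,0,0],[1,0,-1,0,0],[1,0,0,0,0],[1,0,0,0,0]]'; python3 - <<'E'
from h import *
from cell import env,read_camera
o=env.get_obs();c=read_camera("wrist");np.savez("pics/w2.npz",pos=o["tool_pos"],rot=o["tool_rot"],**c)
a=np.radians(-8.7);X=np.array([np.cos(a),np.sin(a)]);N=np.array([-X[1],X[0]])
print("tool s,t",o["tool_pos"][:2]@X,o["tool_pos"][:2]@N)
c=load("w2");P=wcloud(c);V=c["color"].max(-1).astype(int)
m=(P[...,0]>.48)&(P[...,0]<.7)&(P[...,1]>.17)&(P[...,1]<.3)&(P[...,2]>.06)&(P[...,2]<.15)&(V<110)&(c["range_z"]>.03)
m=cv2.erode(m.astype(np.uint8),np.ones((3,3)))>0;q=P[m];s=q[:,:2]@X;t=q[:,:2]@N
print(len(q),np.percentile(s,[1,99]),np.percentile(t,[1,99]),q[:,2].max())
for z in(.09,.1,.11,.12,.125,.13,.135):
    k=abs(q[:,2]-z)<.003
    if k.sum()>3:print(z,np.percentile(t[k],[3,97]).round(4),np.percentile(s[k],[3,97]).round(4))
E
```

```text
time_s: 6.45
tool_pos: [0.6007, 0.011, 0.2529]
tool_rot: [180.0, 0.2, -8.9]
force: [1.0, 0.3, -0.3]
grip_width: 0.0866
grasp_force: 0.0
time_s: 7.45
tool_pos: [0.5859, 0.2157, 0.2529]
tool_rot: [180.0, 0.2, -8.8]
force: [0.1, 0.7, 0.0]
grip_width: 0.087
grasp_force: 0.0
tool s,t 0.5465675365385478 0.30187257018270053
8056 [0.47865973 0.62079171] [0.28674127 0.34681226] 0.13620443241515093
0.09 [0.3314 0.3348] [0.4812 0.6174]
0.1 [0.3259 0.3295] [0.4806 0.618 ]
0.11 [0.3204 0.3238] [0.4825 0.6183]
0.12 [0.286  0.3181] [0.4812 0.6182]
0.125 [0.2871 0.3151] [0.4824 0.6181]
0.13 [0.2961 0.3123] [0.4841 0.6182]
0.135 [0.3042 0.3103] [0.4861 0.6182]
```

```bash
python3 -m jog '[[1,0.1,-0.4,0.9,0],[1,0,0,0.9,0],[1,0,0,0.9,0],[1,0,0,0.9,0],[1,0,0,0.9,0],[1,0,0,0.9,0],[1,0,0,0.9,0],[1,0,0,0.5,0],[1,0,0,0,0]]' 12; python3 -m jog '[[0.6,0,0,0,0],[0.5,0,0,0,0],[0.4,0,0,0,0],[0.2,0,0,0,0],[0.2,0,0,0,0],[0.2,0,0,0,0],[0.2,0,0,0,0]]' 12
```

```text
time_s: 8.25
tool_pos: [0.5891, 0.2191, 0.1155]
tool_rot: [179.8, 0.3, -9.1]
force: [-0.3, 0.7, -0.1]
grip_width: 0.0869
grasp_force: 0.0
time_s: 8.83
tool_pos: [0.591, 0.2213, 0.1188]
tool_rot: [-180.0, -0.0, -9.0]
force: [-0.7, 0.8, -0.0]
grip_width: 0.0482
grasp_force: 0.0
```

```bash
python3 -m jog '[[0.2,0,0,0.1,0],[0.2,0,0,0,0],[0.2,0,0,0,0],[0.2,0,0,0,0]]' 12
```

```text
time_s: 9.17
tool_pos: [0.5913, 0.2194, 0.1169]
tool_rot: [179.9, -0.0, -9.0]
force: [-0.3, -5.7, 4.6]
grip_width: 0.0326
grasp_force: 11.1
```

```bash
python3 -m jog '[[0.2,0,0,-0.1,0],[0.2,0,0,-0.2,0],[0.2,0,0,-0.3,0],[0.2,0,0,-0.4,0],[0.2,0,0,-0.4,0]]' 16; python3 -m jog '[[0.2,0,0,-0.8,0],[0.2,0,0,-0.8,0],[0.2,0,0,-0.8,0],[0.2,0,0,-0.8,0],[0.2,0,0,-0.8,0],[0.2,0,0,-0.8,0],[0.2,0,0,0,0],[0.2,0,0,0,0]]' 20
python3 - <<'E'
from h import *
from cell import env,read_camera
c=read_camera("scene");np.savez("pics/s2.npz",**c);cv2.imwrite("pics/s2.png",c["color"][...,::-1])
E
```

```text
time_s: 9.58
tool_pos: [0.5902, 0.222, 0.1447]
tool_rot: [-180.0, 0.1, -8.9]
force: [-0.1, 0.2, -2.6]
grip_width: 0.0301
grasp_force: 14.8
time_s: 10.25
tool_pos: [0.5912, 0.222, 0.2417]
tool_rot: [-179.9, -0.1, -8.9]
force: [-0.7, 0.3, -4.2]
grip_width: 0.03
grasp_force: 18.6
```

View pics/s2.png

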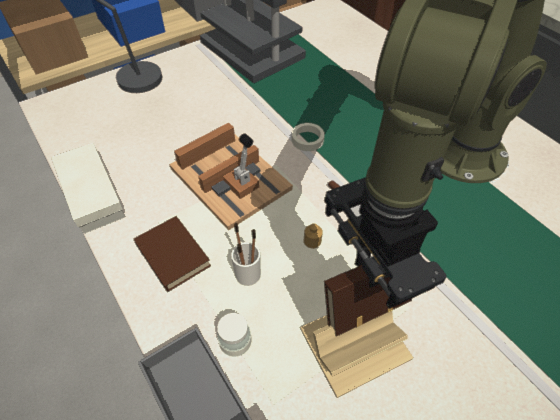

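The book (355,300) hangs upright from the fingers above the cradle. The lever stands up with its knob at (245,140), and the jaw is open. I'll measure the book's tilt and bottom relative to the tool, and the jaw gap.

```bash
python3 - <<'E'
from h import *
from cell import env
o=env.get_obs();tp=o["tool_pos"];c=load("s2");P=cloud(c);hsv=cv2.cvtColor(c["color"],cv2.COLOR_RGB2HSV).astype(int);H,S,V=hsv[...,0],hsv[...,1],hsv[...,2]
a=np.radians(o["tool_rot"][2]);X=np.array([np.cos(a),np.sin(a)]);N=np.array([-X[1],X[0]])
rel=P[...,:2]-tp[:2];s=rel@X;t=rel@N;z=P[...,2]-tp[2]
m=(abs(s)<.1)&(t>-.03)&(t<.03)&(z>-.13)&(z<.06)&(V<100)&(S>90)
m=cv2.erode(m.astype(np.uint8),np.ones((3,3)))>0
print(m.sum(),"s",np.percentile(s[m],[1,99]).round(4),"z rel",np.percentile(z[m],[.5,99.5]).round(4))
f=P[m&(t>.008)]
for _ in range(6):
    ce=f.mean(0);w=np.linalg.svd(f-ce,full_matrices=0)[2][2];w*=np.sign(w[1]);r=(f-ce)@w;f=f[abs(r)<2.5*r.std()+1e-4]
print("normal",w.round(3),"yaw",np.degrees(np.arctan2(-w[0],w[1])),"tilt",np.degrees(np.arcsin(w[2])),len(f),"t",((ce[:2]-tp[:2])@N).round(4))
for zz in np.arange(-.09,.04,.01):
    k=m&(abs(z-zz)<.005)
    if k.sum()>3: print(zz.round(3),k.sum(),"t",np.percentile(t[k],[5,50,95]).round(4),"s",np.percentile(s[k],[2,98]).round(4))
# roll: bottom edge z vs s on front cover
for ss in np.arange(-.06,.07,.02):
    k=m&(abs(s-ss)<.006)&(t>.008)
    if k.sum()>3: print("s",ss.round(2),"zbot",z[k].min().round(4),"ztop",z[k].max().round(4))
a=np.radians(5.8);X=np.array([np.cos(a),np.sin(a)]);Y=np.array([-X[1],X[0]]);d=P[...,:2]-np.array([.5767,-.2715]);px=d@X;py=d@Y
k=(abs(px)<.09)&(abs(py)<.14)&(P[...,2]>.06)&(P[...,2]<.073)&(S>110)&(H<15)
print(np.histogram(py[k],np.arange(-.13,.07,.005)))
k=(abs(px)<.06)&(py>0)&(py<.12)&(P[...,2]>.13)&(V<70);print("knob",px[k].mean(),py[k].mean(),P[k][:,2].max(),k.sum())
E
```

```text
1070 s [-0.011  0.072] z rel [-0.0341  0.0192]
normal [0.142 0.94  0.309] yaw -8.593534635660067 tilt 17.995997371525732 686 t 0.021
-0.03 153 t [0.0261 0.0278 0.0289] s [-0.0148  0.0699]
-0.02 128 t [0.0229 0.0252 0.0271] s [-0.0085  0.0708]
-0.01 99 t [0.0199 0.0218 0.0237] s [0.0117 0.0714]
-0.0 117 t [0.0165 0.0185 0.0201] s [0.0273 0.0714]
0.01 334 t [-0.0083 -0.0004  0.0164] s [0.0144 0.0715]
0.02 237 t [0.0015 0.009  0.0138] s [0.0165 0.0716]
s -0.02 zbot -0.0314 ztop -0.027
s 0.0 zbot -0.0345 ztop -0.018
s 0.02 zbot -0.0338 ztop 0.0193
s 0.04 zbot -0.0333 ztop 0.02
s 0.06 zbot -0.034 ztop 0.0192
(array([  0,   0,   0,  38,  85,  88,  89, 146,  44,   0,   0,   0,   0,
         0,   0,   0,   0,   0,   0,   0,   0,   0,   0,   0,  10,  69,
        82,  96, 146,  29,   0,   0,   0,   0,   0,   0,   0,   0,   0]), array([-1.30000000e-01, -1.25000000e-01, -1.20000000e-01, -1.15000000e-01,
       -1.10000000e-01, -1.05000000e-01, -1.00000000e-01, -9.50000000e-02,
       -9.00000000e-02, -8.50000000e-02, -8.00000000e-02, -7.50000000e-02,
       -7.00000000e-02, -6.50000000e-02, -6.00000000e-02, -5.50000000e-02,
       -5.00000000e-02, -4.50000000e-02, -4.00000000e-02, -3.50000000e-02,
       -3.00000000e-02, -2.50000000e-02, -2.00000000e-02, -1.50000000e-02,
       -1.00000000e-02, -5.00000000e-03,  1.11022302e-16,  5.00000000e-03,
        1.00000000e-02,  1.50000000e-02,  2.00000000e-02,  2.50000000e-02,
        3.00000000e-02,  3.50000000e-02,  4.00000000e-02,  4.50000000e-02,
        5.00000000e-02,  5.50000000e-02,  6.00000000e-02,  6.50000000e-02]))
knob -0.014379370482952188 0.06202399182396432 0.17511577189711292 118
```

The book jams 18° off upright between the pads, still leaning towards −y. I'll carry it over with the lean towards the fixed jaw, set its lower edge on the bed, then pull its top upright.

```bash
python3 -m jog '[[0.2,0,0,-0.6,0],[0.2,0,0,-0.9,-0.05],[0.2,0,0,-0.9,-0.1],[0.2,0,0.2,-0.2,-0.1],[0.2,0,0.4,0,-0.075],[0.2,-0.1,0.7,0,0],[0.2,-0.1,1,0,0],[0.2,-0.1,1,0,0],[0.2,-0.1,1,0,0],[0.2,-0.1,1,0,0],[0.2,-0.1,1,0,0],[0.2,-0.1,1,0,0]]' 20; python3 -m jog '[[0.2,-0.1,1,0,0],[0.2,-0.1,1,0,0],[0.2,-0.1,1,0,0],[0.2,-0.1,1,0,0],[0.2,-0.1,1,0,0],[0.2,-0.1,1,0,0],[0.2,-0.1,1,0,0],[0.2,-0.1,1,0,0],[0.2,-0.1,1,0,0],[0.2,-0.1,1,0,0],[0.2,-0.1,1,0,0],[0.2,-0.1,0.9,0,0]]'; python3 -m jog '[[0.2,-0.1,0.9,0,0],[0.2,-0.1,0.9,0,0],[0.2,-0.1,0.8,0,0],[0.2,-0.1,0.6,0,0],[0.2,-0.1,0.3,0,0],[0.2,0,0,0,0],[0.2,0,0,0,0]]'
python3 - <<'E'
from h import *
from cell import env
o=env.get_obs();a=np.radians(5.8);X=np.array([np.cos(a),np.sin(a)]);Y=np.array([-X[1],X[0]]);d=o["tool_pos"][:2]-np.array([.5767,-.2715]);print("press x,y",d@X,d@Y,o["tool_rot"])
E
```

```text
time_s: 11.3
tool_pos: [0.5898, 0.0736, 0.2922]
tool_rot: [-180.0, 0.1, 5.7]
force: [1.0, -0.9, -3.6]
grip_width: 0.0299
grasp_force: 18.7
time_s: 12.3
tool_pos: [0.5893, -0.166, 0.2921]
tool_rot: [-180.0, 0.1, 5.6]
force: [0.1, 0.4, -2.5]
grip_width: 0.0298
grasp_force: 18.7
time_s: 12.88
tool_pos: [0.5868, -0.2345, 0.2925]
tool_rot: [-179.9, 0.0, 5.7]
force: [-0.4, -0.2, -4.0]
grip_width: 0.0299
grasp_force: 18.7
press x,y 0.013768951308986362 0.035774554906994 [-1.79944115e+02  2.71652646e-03  5.67000269e+00]
```

```bash
python3 -m jog '[[0.2,-0.1,0.7,0,0],[0.2,-0.1,1,0,0],[0.2,-0.1,1,0,0],[0.2,-0.1,1,0,0],[0.2,-0.1,1,0,0],[0.2,-0.05,0.9,0,0],[0.2,0,0.55,0,0],[0.2,0,0,0,0],[0.2,0,0,0,0]]'
python3 - <<'E'
from h import *
from cell import env,read_camera
o=env.get_obs();O=np.array([.5767,-.2715]);a=np.radians(5.8);X=np.array([np.cos(a),np.sin(a)]);Y=np.array([-X[1],X[0]]);tp=o["tool_pos"];d=tp[:2]-O;print("press x,y",d@X,d@Y,tp[2],o["tool_rot"])
c=read_camera("scene");np.savez("pics/s3.npz",**c);P=cloud(c);hsv=cv2.cvtColor(c["color"],cv2.COLOR_RGB2HSV).astype(int);S,V=hsv[...,1],hsv[...,2]
D=P[...,:2]-O;px=D@X;py=D@Y;z=P[...,2]
m=(abs(px)<.12)&(py>-.16)&(py<0)&(z>.185)&(z<.33)&(V<100)&(S>90)
m=cv2.erode(m.astype(np.uint8),np.ones((3,3)))>0
f=P[m&(z<tp[2])]
for _ in range(6):
    ce=f.mean(0);w=np.linalg.svd(f-ce,full_matrices=0)[2][2];w*=np.sign(w[1]);r=(f-ce)@w;f=f[abs(r)<2.5*r.std()+1e-4]
print("yaw",np.degrees(np.arctan2(-w[0],w[1])),"tilt",np.degrees(np.arcsin(w[2])),len(f))
print("px",np.percentile(px[m],[1,99]).round(4),"zmin max",z[m].min(),z[m].max())
for zz in np.arange(.19,.33,.01):
    k=m&(abs(z-zz)<.004)
    if k.sum()>3: print(zz.round(3),k.sum(),"py",np.percentile(py[k],[3,50,97]).round(4),"px",np.percentile(px[k],[2,98]).round(4))
cv2.imwrite("pics/s3.png",c["color"][...,::-1])
E
```

```text
time_s: 13.63
tool_pos: [0.5881, -0.3582, 0.2922]
tool_rot: [-179.9, 0.0, 5.7]
force: [0.1, 0.7, -3.1]
grip_width: 0.0296
grasp_force: 18.8
press x,y 0.0025616118356573602 -0.08737062904277106 0.2922119534984127 [-1.79928806e+02  9.53680285e-03  5.66047968e+00]
yaw 6.055382206243594 tilt 16.203716151527587 1576
px [-0.0683  0.0731] zmin max 0.2105953331121364 0.30931829611844974
0.21 51 py [-0.0515 -0.0483 -0.0464] px [-0.0557  0.0699]
0.22 151 py [-0.0532 -0.0499 -0.0466] px [-0.0654  0.0669]
0.23 185 py [-0.0563 -0.0529 -0.0496] px [-0.0638  0.0698]
0.24 225 py [-0.059  -0.0557 -0.0521] px [-0.0647  0.0718]
0.25 219 py [-0.0622 -0.0587 -0.0554] px [-0.0648  0.0702]
0.26 156 py [-0.0643 -0.0613 -0.0583] px [-0.066   0.0706]
0.27 119 py [-0.0674 -0.0645 -0.0613] px [-0.0685  0.0718]
0.28 95 py [-0.07   -0.0672 -0.0642] px [-0.0696  0.0722]
0.29 139 py [-0.0735 -0.0706 -0.0673] px [-0.0669  0.0721]
0.3 122 py [-0.0901 -0.0739 -0.0704] px [-0.0683  0.0732]
0.31 42 py [-0.0818 -0.0769 -0.0725] px [0.0023 0.0746]
```

View pics/s3.png

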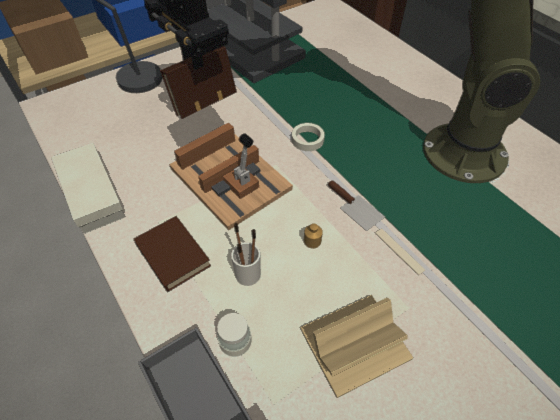

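The book leans 16° over the press gap, well centred in x. I'll shift it 5 mm to +y and lower it, going slowly near the bed.

```bash
python3 -m jog '[[0.2,0,-0.25,0.3,0],[0.2,0,0,0.8,0],[0.2,0,0,1,0],[0.2,0,0,1,0],[0.2,0,0,1,0],[0.2,0,0,1,0],[0.2,0,0,1,0],[0.2,0,0,1,0],[0.2,0,0,0.8,0],[0.2,0,0,0.5,0],[0.2,0,0,0,0],[0.2,0,0,0,0]]'; python3 -m jog '[[0.2,0,0,0.1,0],[0.2,0,0,0.1,0],[0.2,0,0,0.1,0],[0.2,0,0,0,0]]'
```

```text
time_s: 14.68
tool_pos: [0.5876, -0.3526, 0.1246]
tool_rot: [-180.0, 0.0, 5.7]
force: [0.5, 0.1, -2.7]
grip_width: 0.0295
grasp_force: 18.8
time_s: 15.02
tool_pos: [0.5875, -0.3538, 0.1188]
tool_rot: [180.0, -0.0, 5.6]
force: [0.2, -0.1, -3.2]
grip_width: 0.0294
grasp_force: 18.8
```

```bash
python3 -m jog '[[0.2,0,0,0.1,0],[0.2,0,0,0.1,0],[0.2,0,0,0.1,0],[0.2,0,0,0,0]]';python3 -m jog '[[0.2,0,0,0.1,0],[0.2,0,0,0.05,0],[0.2,0,0,0,0]]'
```

```text
time_s: 15.35
tool_pos: [0.5871, -0.3536, 0.1119]
tool_rot: [-180.0, 0.0, 5.6]
force: [-0.1, -0.2, -2.6]
grip_width: 0.0293
grasp_force: 18.8
time_s: 15.6
tool_pos: [0.5877, -0.3539, 0.1099]
tool_rot: [180.0, -0.0, 5.6]
force: [0.3, 0.4, -1.7]
grip_width: 0.0294
grasp_force: 19.0
```

```bash
python3 -m jog '[[0.2,0,0,0.08,0],[0.2,0,-0.1,0.03,0],[0.2,0,-0.2,0,0],[0.2,0,-0.2,0,0],[0.2,0,0,0,0]]' 12;python3 -m jog '[[0.2,0,-0.2,0,0],[0.2,0,-0.2,0,0],[0.2,0,0,0,0]]'
```

```text
time_s: 16.02
tool_pos: [0.5871, -0.3448, 0.1098]
tool_rot: [179.8, -0.1, 5.7]
force: [-1.2, -0.9, 5.8]
grip_width: 0.0293
grasp_force: 11.7
time_s: 16.27
tool_pos: [0.5862, -0.3351, 0.1085]
tool_rot: [180.0, -0.1, 5.7]
force: [-1.8, 0.5, 7.0]
grip_width: 0.0286
grasp_force: 11.9
```

```bash
python3 -m jog '[[0.2,0,-0.15,0,0],[0.2,0,-0.15,0,0],[0.2,0,0,0,0],[0.2,0,0,0,0]]'
cat > m.py <<'E'
from h import *
from cell import env,read_camera
import sys
O=np.array([.5767,-.2715]);a=np.radians(5.8);X=np.array([np.cos(a),np.sin(a)]);Y=np.array([-X[1],X[0]])
o=env.get_obs();d=o["tool_pos"][:2]-O;print("tool press x,y",d@X,d@Y,o["tool_pos"][2],"w",o["grip_width"],"F",o["force"].round(1))
c=read_camera("scene");P=cloud(c);hsv=cv2.cvtColor(c["color"],cv2.COLOR_RGB2HSV).astype(int);H,S,V=hsv[...,0],hsv[...,1],hsv[...,2]
cv2.imwrite(f"pics/{sys.argv[1]}.png",c["color"][...,::-1])
D=P[...,:2]-O;px=D@X;py=D@Y;z=P[...,2]
m=(abs(px)<.09)&(py>-.13)&(py<.02)&(z>.022)&(z<.15)&(V<85)&(S>90)
m=cv2.erode(m.astype(np.uint8),np.ones((3,3)))>0
for zz in np.arange(.03,.14,.01):
    k=m&(abs(z-zz)<.004)
    if k.sum()>3: print(zz.round(3),k.sum(),"py",np.percentile(py[k],[3,50,97]).round(4),"px",np.percentile(px[k],[2,98]).round(4))
f=P[m&(z<.115)]
if len(f)>30:
    for _ in range(6):
        ce=f.mean(0);w=np.linalg.svd(f-ce,full_matrices=0)[2][2];w*=np.sign(w[1]);r=(f-ce)@w;f=f[abs(r)<2.5*r.std()+1e-4]
    print("yaw",np.degrees(np.arctan2(-w[0],w[1])),"tilt",np.degrees(np.arcsin(w[2])),len(f),"top z",z[m].max())
k=(abs(px)<.09)&(abs(py)<.14)&(z>.06)&(z<.073)&(S>110)&(H<15)&(V>85)
h,e=np.histogram(py[k],np.arange(-.13,.07,.005));print("jaw",[(round(float(x),3),int(n)) for x,n in zip(e,h) if n])
E
python3 m.py s4
```

```text
time_s: 16.6
tool_pos: [0.5854, -0.3289, 0.1073]
tool_rot: [-179.9, -0.0, 5.7]
force: [0.6, 1.7, 3.7]
grip_width: 0.0279
grasp_force: 12.0
tool press x,y 0.0028837640242921035 -0.05795634443502842 0.10734520778608146 w 0.027905932206311358 F [0.6 1.7 3.7]
0.03 36 py [-0.0432 -0.0413 -0.0386] px [-0.061   0.0699]
0.04 87 py [-0.0431 -0.041  -0.0385] px [-0.0622  0.0694]
0.05 89 py [-0.0433 -0.0411 -0.0382] px [-0.0617  0.0781]
0.06 59 py [-0.0443 -0.0419 -0.0395] px [-0.0563  0.0707]
0.07 51 py [-0.0445 -0.0418 -0.0392] px [-0.0547  0.0734]
0.08 52 py [-0.045  -0.0423 -0.0405] px [-0.0632  0.072 ]
0.09 56 py [-0.0448 -0.0423 -0.0407] px [-0.0665  0.0713]
0.1 48 py [-0.0445 -0.0424 -0.0408] px [0.0177 0.0718]
0.11 32 py [-0.0454 -0.0422 -0.0394] px [0.0249 0.0649]
0.12 155 py [-0.0642 -0.0521 -0.0415] px [0.0113 0.0715]
yaw 5.850006573875618 tilt 1.5497235402049434 625 top z 0.12530462487036353
jaw [(-0.115, 6), (-0.11, 16), (-0.105, 15), (-0.1, 11), (-0.095, 13), (-0.09, 6), (-0.01, 9), (-0.005, 69), (0.0, 75), (0.005, 91), (0.01, 122), (0.015, 41)]
```

The book stands at 1.5° tilt, yaw matches the press, and the width is 27.9 mm. I'll release it and rise clear.

```bash
python3 -m jog '[[0.35,0,0,0,0],[0.45,0,0,0,0],[0.6,0,0,0,0],[0.7,0,0,0,0],[0.7,0,0,0,0],[0.7,0,0,0,0]]'; python3 -m jog '[[0.7,0,0,-0.4,0],[0.7,0,0,-0.8,0],[0.6,0,0,-1,0],[0.53,0,0,-1,0],[0.53,0,0,-1,0],[0.53,0,0,-1,0],[0.53,0,0,0,0]]'; python3 m.py s5; python3 - <<'E'
from h import *
from cell import read_camera
exec(open("m.py").read().split("o=env")[0].split("import sys")[1])
c=read_camera("top");P=cloud(c);V=c["color"].max(-1).astype(int);D=P[...,:2]-O;px=D@X;py=D@Y;z=P[...,2]
k=(abs(px)<.06)&(py>.0)&(py<.12)&(z>.13)&(z<.19)&(V<70);print("top knob",k.sum(),px[k].mean(),py[k].mean(),z[k].max() if k.any() else 0)
E
```

```text
time_s: 17.15
tool_pos: [0.5848, -0.3301, 0.1071]
tool_rot: [-180.0, 0.0, 5.6]
force: [0.5, -0.7, 0.2]
grip_width: 0.0554
grasp_force: 0.0
time_s: 17.73
tool_pos: [0.5874, -0.3309, 0.2174]
tool_rot: [179.7, -0.4, 5.6]
force: [0.3, -0.3, -0.4]
grip_width: 0.0464
grasp_force: 0.0
tool press x,y 0.0045888762467559034 -0.06021159855419267 0.21735917897739654 w 0.04639988961819832 F [ 0.3 -0.3 -0.4]
0.03 38 py [-0.0428 -0.0408 -0.0387] px [-0.0597  0.0697]
0.04 75 py [-0.0424 -0.0404 -0.0377] px [-0.0642  0.0728]
0.05 97 py [-0.0436 -0.0406 -0.0382] px [-0.0627  0.0707]
0.06 96 py [-0.0429 -0.0402 -0.0384] px [-0.0562  0.0714]
0.07 81 py [-0.0432 -0.0404 -0.0013] px [-0.052   0.0653]
0.08 94 py [-0.0428 -0.0406 -0.0376] px [-0.0569  0.069 ]
0.09 76 py [-0.043  -0.0409 -0.0387] px [-0.0577  0.0695]
0.1 111 py [-0.0429 -0.0406 -0.038 ] px [-0.0633  0.071 ]
0.11 119 py [-0.0435 -0.0405 -0.0388] px [-0.0625  0.0692]
0.12 400 py [-0.0608 -0.0482 -0.0392] px [-0.0637  0.0713]
yaw 6.094627186617949 tilt 0.21928002931637766 953 top z 0.12481208180148884
jaw [(-0.115, 9), (-0.11, 11), (-0.105, 19), (-0.1, 11), (-0.095, 19), (-0.09, 4), (-0.01, 4), (-0.005, 69), (0.0, 78), (0.005, 93), (0.01, 126), (0.015, 34)]
top knob 132 -0.020635527702373303 0.056912726929139165 0.178212000123409
```

```bash
python3 -m jog '[[0.53,0,-0.5,0,0],[0.53,-0.1,-0.9,0,0],[0.53,-0.1,-0.9,0,0],[0.53,-0.1,-0.9,0,0],[0.53,-0.1,-0.9,0,0],[0.53,-0.1,-0.9,0,0],[0.53,0,-0.75,0,0],[0.53,0,0,0,0],[0.53,0,0,0,0]]'; python3 -m jog '[[0.53,0,0,0.6,0],[0.53,0,0,0.8,0],[0.53,0,0,0.8,0],[0.53,0,0,0.4,0],[0.53,0,0,0,0],[0.2,0,0,0,0],[0.2,0,0,0,0],[0.2,0,0,0,0],[0.2,0,0,0,0],[0.2,0,0,0,0]]' 15
```

```text
time_s: 18.58
tool_pos: [0.5637, -0.2155, 0.2109]
tool_rot: [180.0, 0.0, 5.8]
force: [0.3, -0.1, -0.3]
grip_width: 0.0465
grasp_force: 0.0
time_s: 19.42
tool_pos: [0.5644, -0.2168, 0.1603]
tool_rot: [179.9, -0.1, 5.6]
force: [0.2, -0.3, 1.4]
grip_width: 0.0257
grasp_force: 15.0
```

```bash
python3 -m jog '[[0.2,0,0.3,0,0],[0.2,0,0.5,0,0],[0.2,0,0.4,0,0],[0.2,0,0.2,0,0],[0.2,0,0.15,0,0],[0.2,0,0.15,0,0],[0.2,0,0.15,0,0],[0.2,0,0.15,0,0]]'; python3 -m jog '[[0.2,0,0.15,0,0],[0.2,0,0.15,0,0],[0.2,0,0.1,0,0],[0.2,0,0,0,0]]'; python3 m.py s6
```

```text
time_s: 20.08
tool_pos: [0.5682, -0.2556, 0.1602]
tool_rot: [-179.9, -0.0, 5.7]
force: [-2.2, 4.3, 6.0]
grip_width: 0.0257
grasp_force: 15.0
time_s: 20.42
tool_pos: [0.569, -0.2644, 0.1602]
tool_rot: [-180.0, -0.1, 5.6]
force: [-0.9, 2.3, 6.1]
grip_width: 0.0254
grasp_force: 15.0
tool press x,y -0.006894641748010907 0.007876746695684604 0.16021101201269677 w 0.025351274298158463 F [-0.9  2.3  6.1]
0.03 8 py [-0.0361 -0.0335 -0.0039] px [-0.0761  0.0176]
0.04 23 py [-0.0345 -0.0331 -0.0297] px [-0.0755 -0.0426]
0.05 28 py [-0.037  -0.0335 -0.0312] px [-0.0758  0.015 ]
0.06 36 py [-0.0477 -0.0334 -0.0317] px [-0.0738 -0.007 ]
0.07 66 py [-0.0552 -0.0473 -0.0322] px [-0.0699  0.0698]
0.08 49 py [-0.0562 -0.0533 -0.0508] px [-0.0166  0.0711]
0.09 58 py [-0.0559 -0.0534 -0.0505] px [-0.0146  0.0717]
0.1 69 py [-0.0551 -0.0532 -0.051 ] px [-0.0078  0.0696]
0.11 51 py [-0.0554 -0.0532 -0.0509] px [0.0105 0.0719]
0.12 237 py [-0.0733 -0.0624 -0.0516] px [-0.0181  0.0715]
yaw 0.02058355990343646 tilt 9.883182586714465 477 top z 0.1255567263673938
jaw [(-0.12, 1), (-0.115, 7), (-0.11, 10), (-0.105, 13), (-0.1, 10), (-0.095, 10), (-0.09, 5), (-0.055, 26), (-0.05, 58), (-0.045, 51), (-0.04, 66), (-0.035, 74), (-0.03, 2)]
```

```bash
python3 -m jog '[[0.2,0,0.1,0,0],[0.2,0,0.1,0,0],[0.2,0,0.1,0,0],[0.2,0,0,0,0]]'; python3 -m jog '[[0.2,0,0.05,0,0],[0.2,0,0.05,0,0],[0.2,0,0,0,0]]'
```

```text
time_s: 20.8
tool_pos: [0.5696, -0.2699, 0.1602]
tool_rot: [-180.0, -0.1, 5.7]
force: [-0.7, 4.1, 6.7]
grip_width: 0.0255
grasp_force: 15.0
time_s: 21.05
tool_pos: [0.5698, -0.2716, 0.1602]
tool_rot: [-180.0, -0.1, 5.7]
force: [-1.6, 3.9, 6.4]
grip_width: 0.0257
grasp_force: 15.0
```

```bash
for i in 1 2; do :; done; python3 -m jog '[[0.2,0,0.05,0,0],[0.2,0,0,0,0]]'|grep -E "force|pos"; python3 -m jog '[[0.2,0,0.05,0,0],[0.2,0,0,0,0]]'|grep -E "force|pos"
```

```text
tool_pos: [0.5699, -0.2725, 0.1602]
force: [-1.4, 4.7, 6.5]
grasp_force: 15.0
tool_pos: [0.57, -0.2735, 0.1602]
force: [-0.5, 3.1, 6.8]
grasp_force: 15.0
```

```bash
python3 -m jog '[[0.2,0,0.05,0,0],[0.2,0,0,0,0]]'|grep -E "force|pos"; python3 -m jog '[[0.2,0,0.05,0,0],[0.2,0,0,0,0]]'|grep -E "force|pos"; python3 m.py s7
```

```text
tool_pos: [0.57, -0.274, 0.1602]
force: [-1.0, 5.2, 6.2]
grasp_force: 15.0
tool_pos: [0.57, -0.2741, 0.1601]
force: [-2.6, 5.9, 7.6]
grasp_force: 15.0
tool press x,y -0.006877620049787953 -0.0018850755512114122 0.16014291999071043 w 0.025254221319428664 F [-2.6  5.9  7.6]
0.03 6 py [-0.0433 -0.0419  0.0065] px [-0.0747  0.031 ]
0.04 22 py [-0.0642 -0.0429 -0.0401] px [-0.0733  0.0324]
0.05 21 py [-0.047  -0.043  -0.0408] px [-0.0728  0.0346]
0.06 41 py [-0.0486 -0.0437 -0.0409] px [-0.0756 -0.0085]
0.07 53 py [-0.0661 -0.061  -0.0422] px [-0.0681  0.0708]
0.08 60 py [-0.0647 -0.0625 -0.0608] px [-0.0115  0.0704]
0.09 53 py [-0.0651 -0.0624 -0.06  ] px [0.0123 0.07  ]
0.1 49 py [-0.0651 -0.063  -0.0606] px [-0.0138  0.0683]
0.11 56 py [-0.0657 -0.0632 -0.061 ] px [0.0109 0.0705]
0.12 242 py [-0.0831 -0.0717 -0.0611] px [-0.0151  0.0711]
yaw -1.0564733898519942 tilt 8.115699544418726 427 top z 0.12510257101124167
jaw [(-0.115, 3), (-0.11, 13), (-0.105, 8), (-0.1, 6), (-0.095, 9), (-0.09, 3), (-0.065, 16), (-0.06, 60), (-0.055, 53), (-0.05, 60), (-0.045, 79), (-0.04, 1)]
```

The jaw has stopped on the book, with the front cover 28 mm from the fixed face. Keeping a slight push on it, I'll swing the lever down.

```bash
python3 -m jog '[[0.2,0,0.05,0,0],[0.2,0,0.05,0,0],[0.2,0,0,0,0]]'|grep -E "force|pos"; python3 -m jog '[[0.2,-0.73,0,0.11,0],[0.2,-0.7,0,0.22,0],[0.2,-0.66,0,0.325,0],[0.2,-0.6,0,0.425,0],[0.2,-0.53,0,0.51,0],[0.2,0,0,0,0]]'; python3 -m jog '[[0.2,-0.445,0,0.585,0],[0.2,-0.345,0,0.65,0],[0.2,0,0,0,0]]'
```

```text
tool_pos: [0.5701, -0.2742, 0.1601]
force: [-2.7, 9.7, 8.4]
grasp_force: 15.0
time_s: 22.52
tool_pos: [0.5041, -0.2808, 0.1242]
tool_rot: [-179.6, 0.1, 5.7]
force: [1.5, 6.9, -3.5]
grip_width: 0.0254
grasp_force: 15.0
time_s: 22.77
tool_pos: [0.4893, -0.2823, 0.0997]
tool_rot: [-179.6, 0.1, 5.7]
force: [2.1, 7.5, -1.9]
grip_width: 0.0255
grasp_force: 15.0
```

```bash
python3 -m jog '[[0.2,-0.22,0,0.4,0],[0.2,-0.16,0,0.5,0],[0.2,-0.16,0,0.5,0],[0.2,0,0,0,0]]'; python3 -m jog '[[0.2,-0.07,0,0.4,0],[0.2,-0.03,0,0.2,0],[0.2,0,0,0,0]]'
```

```text
time_s: 23.1
tool_pos: [0.482, -0.283, 0.0757]
tool_rot: [-179.8, -0.2, 5.8]
force: [3.7, 9.9, 6.1]
grip_width: 0.026
grasp_force: 15.0
time_s: 23.35
tool_pos: [0.4806, -0.2832, 0.0651]
tool_rot: [-179.8, -0.3, 5.8]
force: [1.2, 11.2, 13.6]
grip_width: 0.026
grasp_force: 15.0
```

```bash
python3 -m jog '[[0.2,0,0,-0.3,0],[0.2,0,0,0,0]]'; python3 m.py s8; python3 - <<'E'
import cv2
i=cv2.imread("pics/s8.png")[90:230,150:330];cv2.imwrite("pics/s8c.png",cv2.resize(i,None,fx=4,fy=4,interpolation=cv2.INTER_CUBIC))
E
```

```text
time_s: 23.52
tool_pos: [0.4808, -0.2832, 0.0695]
tool_rot: [-179.8, -0.3, 5.8]
force: [5.9, 9.0, -0.6]
grip_width: 0.0257
grasp_force: 15.0
tool press x,y -0.09658140869396019 -0.0019107281778534472 0.06953703487771914 w 0.025729407121553603 F [ 5.9  9.  -0.6]
0.07 50 py [-0.0661 -0.0632 -0.0615] px [-0.0645  0.0687]
0.08 99 py [-0.0655 -0.063  -0.0604] px [-0.0652  0.0701]
0.09 95 py [-0.0647 -0.0629 -0.0604] px [-0.0637  0.0678]
0.1 124 py [-0.0652 -0.0627 -0.0605] px [-0.063   0.0692]
0.11 114 py [-0.0653 -0.063  -0.0607] px [-0.0567  0.0689]
0.12 365 py [-0.0824 -0.0705 -0.0616] px [-0.0607  0.0712]
yaw 5.794840661543892 tilt -0.6294377190545574 618 top z 0.1258724993004935
jaw [(-0.115, 7), (-0.11, 9), (-0.105, 9), (-0.1, 6), (-0.095, 10), (-0.09, 4), (-0.065, 32), (-0.06, 83), (-0.055, 99), (-0.05, 107), (-0.045, 129), (-0.04, 1)]
```

View pics/s8c.png

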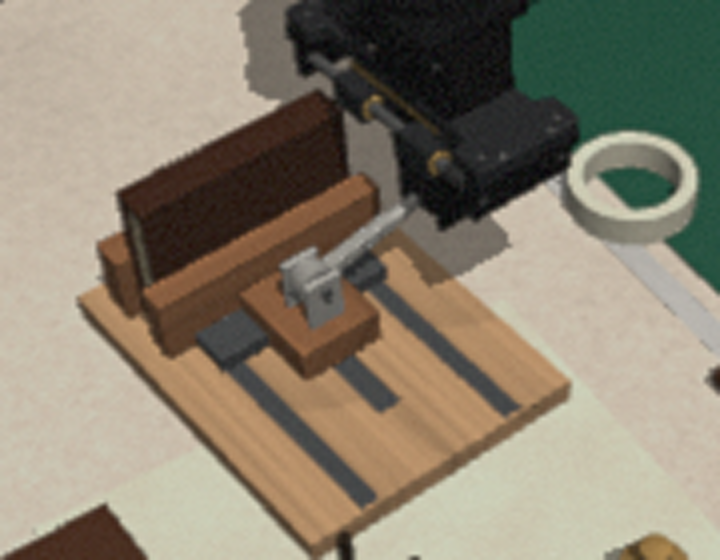

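The book stands clamped between the jaws and the lever lies low under the gripper. I'll release, rise, and measure the knob height.

```bash
python3 -m jog '[[0.5,0,-0.1,0,0],[0.5,0,-0.1,0,0],[0.5,0,0,-0.1,0],[0.5,0,0,-0.5,0],[0.5,0,0,-1,0],[0.5,0,0,-1,0],[0.5,0,0,-1,0],[0.5,-0.5,0,-0.5,0],[0.5,-0.5,0,0,0],[0.5,0,0,0,0]]'; python3 m.py s9|tail -2; python3 - <<'E'
from h import *
from cell import env,read_camera
exec(open("m.py").read().split("o=env")[0].split("import sys")[1])
def pr(n,P,c):
    V=c["color"].max(-1).astype(int);D=P[...,:2]-O;px=D@X;py=D@Y;z=P[...,2]
    k=(px<-.075)&(px>-.125)&(abs(py)<.04)&(z>.06)&(z<.125)&(V<75)&(c["range_z"]>.03)
    print(n,k.sum(),np.percentile(px[k],[3,97]).round(4),np.percentile(py[k],[3,97]).round(4),np.percentile(z[k],[5,50,98]).round(4) )
    g=(px<-.03)&(px>-.075)&(abs(py)<.012)&(z>.06)&(z<.125)&(V>75)
    if g.sum()>10: print("  arm slope rad",np.arctan(np.polyfit(-px[g],z[g],1)[0]),g.sum())
o=env.get_obs();c=read_camera("wrist");c.update(pos=o["tool_pos"],rot=o["tool_rot"]);pr("wrist",wcloud(c),c)
for n in("scene","top"):
    c=read_camera(n);pr(n,cloud(c),c)
# reference: at the start (gap offset)
c=load("top0");P=cloud(c);D=P[...,:2]-O;px=D@X;py=D@Y;z=P[...,2];V=c["color"].max(-1).astype(int)
g=(px<-.03)&(px>-.075)&(abs(py+.0135)<.012)&(z>.06)&(z<.125)&(V>75);print("start slope",np.arctan(np.polyfit(-px[g],z[g],1)[0]))
E
```

```text
time_s: 24.4
tool_pos: [0.455, -0.287, 0.1516]
tool_rot: [179.9, 0.0, 5.5]
force: [-1.1, 0.1, -0.1]
grip_width: 0.0435
grasp_force: 0.0
yaw 5.874650167520066 tilt -0.17464319085367552 536 top z 0.1251161642469777
jaw [(-0.115, 3), (-0.11, 11), (-0.105, 8), (-0.1, 10), (-0.095, 11), (-0.09, 2), (-0.065, 36), (-0.06, 84), (-0.055, 98), (-0.05, 106), (-0.045, 130), (-0.04, 2)]
wrist 1183 [-0.103 -0.082] [-0.0128  0.0108] [0.0924 0.0986 0.101 ]
  arm slope rad 0.19266442258760666 879
scene 109 [-0.0989 -0.0786] [-0.0114  0.0136] [0.0826 0.0951 0.1014]
  arm slope rad 0.2039711320296748 83
top 35 [-0.0902 -0.0837] [-0.0104  0.0116] [0.0935 0.1006 0.1047]
  arm slope rad 0.21186182751898786 90
start slope 0.2690561270993376
```

Lever slope is about 0.20 rad above level (0.17 is fully down), so the lever is at about 0.03 rad. The knob top is at 0.101, the gap is 28 mm, and the book is upright and still. I'll back off and hand it in.

```bash
python3 -m jog '[[0.5,-0.3,0,-0.8,0],[0.5,0,0,-0.8,0],[0.5,0,0,-0.5,0],[0.5,0,0,0,0],[0.5,0,0,0,0],[0.5,0,0,0,0]]'; python3 -c "
from cell import env
print(env.sign_off())"
```

```text
time_s: 25.1
tool_pos: [0.4508, -0.2854, 0.1917]
tool_rot: [-179.9, 0.1, 5.7]
force: [0.3, -0.8, -1.0]
grip_width: 0.0434
grasp_force: 0.0
the job is handed in; nothing more can be done
None
```

The book is clamped upright, spine up, in the press: gap about 28 mm, lever down to about 0.03 rad, bystanders not touched by any move (not re-measured at the end), handed in at 25 s with no verdict returned.

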